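# Rake a dropped brass washer from under the clear instrument shelf

### The arm

A 6-joint arm with a two-finger parallel gripper is mounted at the origin on the work surface. World frame = base frame: x ahead of the robot, y to its left, z up, the work surface at z = 0. Lengths are in m, angles in rad, forces in N, time in s.
With the tool pointing down it reaches from about 0.375 to 0.9 m from the base axis. Payload 3.1 kg.
Tool frame: the origin (TCP) lies midway between the tips of the shut fingers; the grasp point (between the pads) lies 19 mm behind it; z points along the fingers, y is the line along which they close (so a half turn about z gives the same grasp; the last joint's range is limited). The gripper opens to 85 mm and grips with 20 to 120 N. Pads are 22 mm wide; open, the fingers measure 114 mm over their backs; the gripper's body (76 mm by 85 mm) begins 54 mm behind the grasp point. The pads swing forward as they close: fully open they stand 13 mm farther back than shut.
Start: joints at [1.137, 0.527, 1.433, -0, 1.181, -0.178], TCP at [0.157, 0.605, 0.231] pointing down, gripper open.
Joint ranges: [-3.08, 3.08], [-0.75, 2.2], [0.22, 2.44], [-1.43, 4.57], [0, 2.65], [-2.85, 2.85]. Speed limits (rad/s): [2.79, 2.79, 3.14, 3.14, 3.14, 3.14].

### API

Orientations are given as a unit quaternion [x, y, z, w].
In Python, from station import manip gives the robot as it stands. The module is installed in compiled form; this text tells all that it offers.
- The arm moves only by the tool apply_moves, never from a script. Its arguments are lists of equal length, an entry for each row: "claw": the gripper's target within -1 to 1 (fully open at 1, half-way at 0, shut at -1); "travel": the shift along the tool's x, y, z scaled (see below), a list of three; "turn": the turn, a rotation vector about the tool's x, y, z scaled (see below), a list of three. In form: {"claw": [claw, ...], "travel": [[dx, dy, dz], ...], "turn": [[rx, ry, rz], ...]}. A call has 1 to 5 rows; each row is the pose to reach, as a shift and turn from the pose commanded when the call began, along the tool's axes at that moment, turning the shorter way round; what a row does not reach only later rows make up. The controller multiplies each number of a shift by 800 mm and each number of a turn by 180 degrees. A row lasts 1/12 s, in which the tool goes at most 41.7 mm and 7.16 degrees, less where a joint would pass 70% of its speed; a pose out of reach is approached as far as the arm can. A call with a number of a shift or a turn outside -1 to 1 is refused whole. A call with a gripper value outside its range is refused whole. The fingers move at their own pace and stop on an object; "newtons" is the grip in N (left out, the last holds). Time passes only in rows, so rows that repeat a pose let the fingers close. It gives the time, the measured TCP pose, the force, the opening and the grip force at its end, in the units of the state.
- manip.sense(): the state, without advancing time (a new reading comes with each control period).
- manip.snapshot(name): name is "scene" or "side" or "wrist"; returns a dict with "pixels" (420x560x3 uint8, red, green, blue), "depth" (420x560 float32, m along the optical axis (not along the pixel's ray), 0 where there is no reading), "intrinsics" (3x3 intrinsics, pixels), "k1" (the pictures are not rectified: a ray, as slopes to the right and down, at radius r is drawn at 1 + k1 r^2 times it, then the intrinsics apply), "R" (3x3) and "t" (3): a world point X has camera coordinates R X + t. Camera axes: x right, y down, z forward; pixel columns grow to the right and rows downward; lengths in m; the calibration is good to about 2 mm. A picture is of the moment at which its call begins.
- manip.sign_off(): hands the job in; it is judged then, once.
The state is a dict: "t": time; "q": joint angles; "qd": joint speeds; "tau": joint torques, N m; "tcp_pos": TCP position; "tool_rot": TCP orientation; "force": force on the tool from outside, world axes, zero at the start; "ft_torque": the same for the moment, N m; "finger_gap": opening from 0.0 (shut) to 1.0 (fully open); "gripper_force": force on a finger pad.
Only numpy, scipy, OpenCV 4.12 (cv2) and the standard library are available. Lean on these libraries where they do the work, as an engineer would, in place of code of your own. Each camera call takes 0.05 s, during which the arm holds its last target. There are 200 camera calls.

### The job

A brass washer has rolled under the low clear shelf on the lab bench. Pick up the flat rake with the orange grip, reach under the shelf with it and drag the brass washer out through the front, until it lies flat on the bench in the open, a few centimetres clear of the shelf's front edge. Leave the white plastic pad under the shelf where it is, do not touch the washer with the gripper, and at the end leave the rake lying flat on the bench.

Things in the scene. Friction and masses are not known exactly. Their poses are not given: they have to be found in the camera images.
- brass_washer_center (a point): brass washer (the dropped part), 28 mm outside diameter, 14 mm hole, 8 mm thick, about 25 g, loose, lying flat on the bench under the clear shelf, its centre 40 to 90 mm behind the front edge. The point is its centre, 4 mm above the bench.
- white_pad_center (a point): white plastic pad of the same ring shape and size (28 mm across, 8 mm thick), loose, also lying flat under the shelf, at least 80 mm to one side of the washer: leave it alone. The point is its centre.
- rake_grip (a point): Flat aluminium rake, 140 g, in front of the shelf, pointing at it along its own -y (z up). Point: centre of its orange grip, an upright fin 16 mm thick (x), 60 long (y), 60 high. At the far end a cross bar, 60 wide, 16 high, 6 thick, near (dragging) face 200 mm from the point; 12 mm cheeks 54 apart point back from its ends. The 18 wide strip joining both is 12 to 16 above the bench: the washer fits under.
- shelf_front (a point): Low fixed clear acrylic shelf. Point: at bench level below the middle of its front edge; +y points out of the open front, x along the edge, z up. The plate spans x -150 to 150, y 0 to -150 mm, underside 45 and top 53 mm above the bench. Posts 14 mm thick at x -140 and 140, y -10 and -140. A dial indicator stands on its back edge at x -110, top 240 mm above the bench.
Things that resemble listed ones, but are neither listed nor needed, are in the scene too. Of the things that look like the part that bears rake_grip, the larger one is meant.

How it is judged:
By the outcome, as a careful person would: the job done as asked, in the order asked, and still so for the second after the job is handed in, with the robot touching nothing.
It also fails if it takes over 48 s, if anything falls off the work surface, if the arm or the gripper's body presses on something with over 40 N, if the wrist force passes 120 N, or if a joint passes its speed limit or range.

## Working session

There is one attempt and no reset: what is moved stays moved. The work goes in short steps, Python scripts to look and compute and a tool call to move; the robot and the scene stay as the last step left them, time stands still between calls to the robot, and variables do not carry over. Pictures are saved under pics/ and viewed, at most 10 in all, crops included, and the job is handed in when it is done.

Besides the shell and the picture viewer there is one more tool, called as name(argument=value, ...) on one line, values as JSON. apply_moves: Moves the arm, as the interface text tells. Shifts and turns lie within -1 to 1; 1 stands for 800 mm of shift or 180 degrees of turn. Its arguments: {"type":"object","properties":{"claw":{"type":"array","items":{"type":"number"}},"travel":{"type":"array","items":{"type":"array","items":{"type":"number"}}},"turn":{"type":"array","items":{"type":"array","items":{"type":"number"}}},"newtons":{"type":"number"}},"required":["claw","travel","turn"]}

```bash
mkdir -p pics; cat > h.py <<'E'
import numpy as np, cv2
from station import manip
def snap(n,f=None):
    s=manip.snapshot(n)
    np.savez(''+n+'.npz',**{k:np.array(v) for k,v in s.items()})
    if f: cv2.imwrite('pics/'+f,s['pixels'][:,:,::-1])
    return s
def ray(s,u,v):
    K=np.array(s['intrinsics']);k=float(s['k1'])
    p=cv2.undistortPoints(np.array([[[u,v]]],float),K,np.array([k,0,0,0.]))[0,0]
    return np.array([p[0],p[1],1.])
def atdepth(s,u,v):
    d=s['depth'][int(v),int(u)]; return np.array(s['R']).T@(ray(s,u,v)*d-np.array(s['t']))
def atz(s,u,v,z):
    R=np.array(s['R']);c=-R.T@np.array(s['t']);r=R.T@ray(s,u,v)
    return c+r*(z-c[2])/r[2]
def proj(s,X):
    c=np.array(s['R'])@np.array(X)+np.array(s['t']);p=c[:2]/c[2]
    p=p*(1+float(s['k1'])*(p@p));K=np.array(s['intrinsics']);return K[0,0]*p[0]+K[0,2],K[1,1]*p[1]+K[1,2]
E
python3 - <<'E'
from h import *
import cv2
for n in ['scene','side']: s=snap(n,n+'0.png'); print(n,-np.array(s['R']).T@np.array(s['t']))
st=manip.sense();print(st['tcp_pos'],st['tool_rot'],st['t'])
E
```

```text
scene [0.89353255 0.3407315  0.47498168]
side [0.24800436 0.65679169 0.49732406]
[0.15723857 0.60424599 0.23045982] [ 1.27056727e-01  9.91894991e-01 -9.12999434e-04 -2.86261882e-04] 0.1
```

View pics/scene0.png

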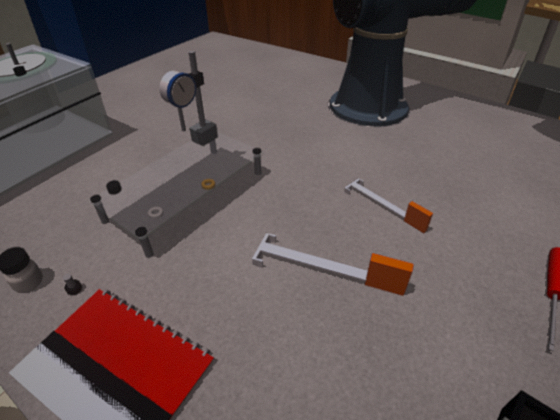

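View pics/side0.png

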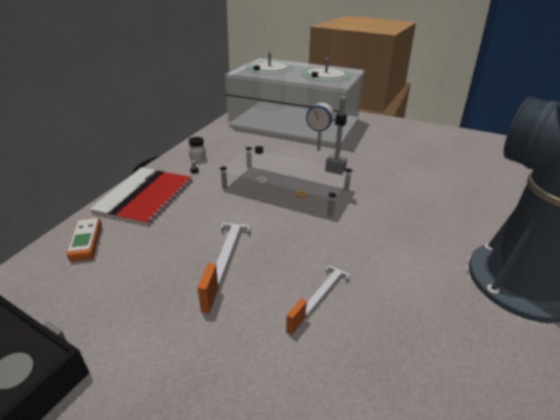

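Scene: the candidates for the rake are the large orange grip at (390,273) and a small one at (418,216); I choose the large one. Brass ring at (208,183), white ring at (155,212). The front posts of the shelf are at (143,240) and (257,160).

```bash
python3 - <<'E'
from h import *
s=dict(np.load('scene.npz'));im=s['pixels'][:,:,::-1]
c=im[130:310,80:430]; cv2.imwrite('pics/crop1.png',cv2.resize(c,None,fx=2.28,fy=2.28,interpolation=cv2.INTER_CUBIC))
hsv=cv2.cvtColor(np.ascontiguousarray(im),cv2.COLOR_BGR2HSV)
m=cv2.inRange(hsv,(3,150,60),(18,255,255)); n,l,st,ce=cv2.connectedComponentsWithStats(m)
for i in range(1,n):
  if st[i,4]>200:
    vs,us=np.where(l==i)
    P=np.array([atdepth(s,u,v) for u,v in zip(us,vs) if s['depth'][v,u]>0])
    P=P[(P[:,2]>.01)&(P[:,2]<.08)]
    T=P[P[:,2]>P[:,2].max()-.006]
    r=cv2.minAreaRect((P[:,:2]*1000).astype(np.float32));print(ce[i],P[:,2].max(),r, T.mean(0),len(T))
for n,p,z in [('brass',(208,183),.006),('white',(155,212),.006),('postL',(142,233),.053),('postR',(257,152),.053),('backL',(97,200),.053)]: print(n,atz(s,*p,z),atdepth(s,*p))
E
```

```text
[417.73913043 216.37618147] 0.045122454368205556 ((370.77630615234375, 263.520751953125), (42.77854537963867, 12.469109535217285), 77.08646392822266) [0.37132018 0.26332309 0.04296288] 143
[388.55947137 273.64537445] 0.06253926471169047 ((523.7156982421875, 271.0592041015625), (18.475370407104492, 58.671104431152344), 15.079960823059082) [0.52472614 0.2716754  0.05959322] 403
brass [ 0.49309525 -0.11832915  0.006     ] [ 0.53400746 -0.07142746  0.05391531]
white [ 0.61175611 -0.14024516  0.006     ] [ 0.63981994 -0.09234177  0.05270874]
postL [ 0.68445708 -0.07158236  0.053     ] [ 0.68606637 -0.06840872  0.05624806]
postR [ 0.40491558 -0.0602636   0.053     ] [ 0.410032   -0.05606469  0.05741867]
backL [ 0.67799523 -0.20027528  0.053     ] [ 0.68046703 -0.19407096  0.05783932]
```

View pics/crop1.png

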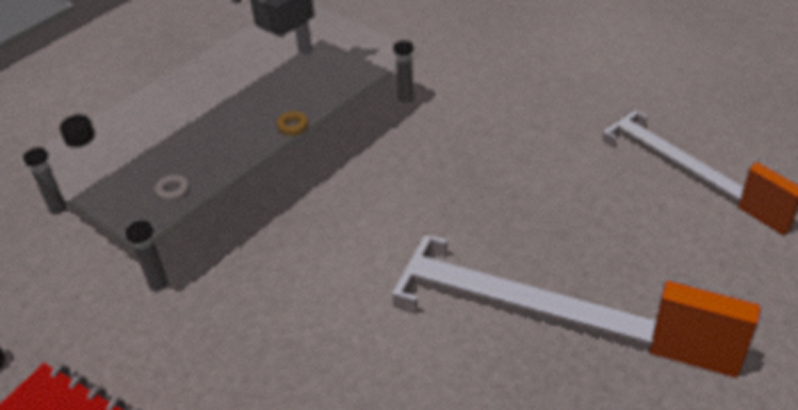

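```bash
cat >> h.py <<'E'
from scipy.spatial.transform import Rotation as Ro
def rel(p,yaw,st=None):
    st=st or manip.sense();R=Ro.from_quat(st['tool_rot'])
    G=Ro.from_euler('z',yaw,degrees=True)*Ro.from_matrix([[0,1,0],[1,0,0],[0,0,-1]]) # yaw = tool y angle-90
    G=Ro.from_matrix(np.c_[[np.sin(np.radians(yaw)),-np.cos(np.radians(yaw)),0],[np.cos(np.radians(yaw)),np.sin(np.radians(yaw)),0],[0,0,-1]]) # yaw = angle of tool y
    d=R.inv().apply(np.array(p)-st['tcp_pos']);r=(R.inv()*G).as_rotvec()
    print('travel',np.round(d/.8,4),'turn',np.round(r/np.pi,4),'deg',np.round(np.degrees(r),1))
E
python3 - <<'E'
from h import *
s=dict(np.load('scene.npz'))
a=atz(s,269.5,234.4,.016);b=atz(s,255.4,260.3,.016);m=atz(s,264.5,248,.016);print(a,b,m,atdepth(s,266,249))
print(np.linalg.norm(a-b))
g=np.array([.5242,.2713]);
for x in (m,(a+b)/2): d=g-x[:2];print(np.linalg.norm(d),np.degrees(np.arctan2(d[1],d[0])))
w=dict(np.load('side.npz'))
print('side brass',atz(w,301.5,194.5,.006),'white',atz(w,262,180,.006))
rel([.5242,.2713,.12],15);print(manip.sense()['q'])
E
```

```text
[0.54483766 0.0718581  0.016     ] [0.6025933  0.08679171 0.016     ] [0.57390174 0.08312998 0.016     ] [0.57445994 0.08656776 0.01630896]
0.05965506201851056
0.19462327150985198 104.79575142387439
0.19825796365674028 104.46288317409389
side brass [ 0.48974064 -0.1122714   0.006     ] white [ 0.60723819 -0.13873485  0.006     ]Traceback (most recent call last):
  File "<stdin>", line 9, in <module>
  File "h.py", line 24, in rel
    G=Ro.from_matrix(np.c_[[np.sin(np.radians(yaw)),-np.cos(np.radians(yaw)),0],[np.cos(np.radians(yaw)),np.sin(np.radians(yaw)),0],[0,0,-1]]) # yaw = angle of tool y
  File "scipy/spatial/transform/_rotation.pyx", line 1143, in scipy.spatial.transform._rotation.Rotation.from_matrix
ValueError: Non-positive determinant (left-handed or null coordinate frame) in rotation matrix 0: [[ 0.25881905  0.96592583  0.        ]
 [-0.96592583  0.25881905  0.        ]
 [ 0.          0.         -1.        ]].
```

```bash
python3 - <<'E'
t=open('h.py').read().split('\n')
t=[l for l in t if "from_euler('z',yaw" not in l]
t='\n'.join(t).replace("[np.sin(np.radians(yaw)),-np.cos(np.radians(yaw)),0]","[-np.sin(np.radians(yaw)),np.cos(np.radians(yaw)),0]")
open('h.py','w').write(t)
E
python3 -c "
from h import *
rel([.5242,.2713,.12],14.6)"
```

```text
travel [-0.5488 -0.2869  0.1384] turn [-6.000e-04  2.000e-04  3.378e-01] deg [-0.1  0.  60.8]
```

apply_moves(claw=[1,1,1,1,1], travel=[[-0.5488,-0.2869,0.1],[-0.5488,-0.2869,0.1],[-0.5488,-0.2869,0.1],[-0.5488,-0.2869,0.1],[-0.5488,-0.2869,0.1]], turn=[[0,0,0.3378],[0,0,0.3378],[0,0,0.3378],[0,0,0.3378],[0,0,0.3378]])

```text
t: 0.52
tcp_pos: [0.3105, 0.4652, 0.1975]
tool_rot: [0.428, 0.904, -0.0, -0.0]
force: [0.2, 0.6, -0.3]
finger_gap: 0.997
gripper_force: 0.0
```

```bash
python3 -c "
from h import *
rel([.5242,.2713,.12],14.6);print(manip.sense()['tcp_pos'])"
```

```text
travel [-0.3567  0.0533  0.0969] turn [-2.000e-04  1.000e-04  1.371e-01] deg [-0.   0.  24.7]
[0.31053083 0.46518349 0.19750748]
```

apply_moves(claw=[1,1,1,1,1], travel=[[-0.3567,0.0533,0.097],[-0.3567,0.0533,0.097],[-0.3567,0.0533,0.097],[-0.3567,0.0533,0.097],[-0.3567,0.0533,0.097]], turn=[[0,0,0.137],[0,0,0.137],[0,0,0.137],[0,0,0.137],[0,0,0.137]])

```text
t: 0.93
tcp_pos: [0.4605, 0.3306, 0.1432]
tool_rot: [0.61, 0.792, -0.0, -0.0]
force: [1.1, 0.6, -0.3]
finger_gap: 0.997
gripper_force: 0.0
```

```bash
python3 -c "
from h import *
rel([.5242,.2713,.12],14.6);print(manip.sense()['tcp_pos'])"
```

```text
travel [-0.092  0.058  0.029] turn [-0.0002  0.      0.0012] deg [-0.   0.   0.2]
[0.4605414  0.33062103 0.14323528]
```

apply_moves(claw=[1,1,1,1,1], travel=[[-0.092,0.058,0.029],[-0.092,0.058,0.029],[-0.092,0.058,0.029],[-0.092,0.058,0.029],[-0.092,0.058,0.029]], turn=[[0,0,0.001],[0,0,0.001],[0,0,0.001],[0,0,0.001],[0,0,0.001]])

```text
t: 1.35
tcp_pos: [0.5227, 0.2728, 0.1203]
tool_rot: [0.611, 0.792, -0.001, -0.001]
force: [0.3, -0.5, -0.3]
finger_gap: 1.0
gripper_force: 0.0
```

```bash
python3 - <<'E'
from h import *
print(manip.sense()['tcp_pos'])
s=snap('wrist','wrist1.png');im=s['pixels'][:,:,::-1]
hsv=cv2.cvtColor(np.ascontiguousarray(im),cv2.COLOR_BGR2HSV)
m=cv2.inRange(hsv,(3,150,60),(18,255,255)); n,l,st,ce=cv2.connectedComponentsWithStats(m)
for i in range(1,n):
  if st[i,4]>300:
    vs,us=np.where(l==i)
    P=np.array([atdepth(s,u,v) for u,v in zip(us,vs) if s['depth'][v,u]>0])
    T=P[(P[:,2]>.056)&(P[:,2]<.066)]
    print(ce[i],st[i],len(P),len(T))
    if len(T)>20: print(cv2.minAreaRect((T[:,:2]*1000).astype(np.float32)),T.mean(0))
rel([.5242,.2713,.02],14.6)
E
```

```text
[0.52273783 0.27281376 0.12027206]
[ 92.35663925 173.51410106] [  68  145   52   58 1702] 1693 0
[277.99392601 215.81667587] [ 268  170   21   90 1811] 1803 1618
((521.3887329101562, 272.2373962402344), (14.815093040466309, 59.031715393066406), 14.153300285339355) [0.52089939 0.27341052 0.06024701]
[545.92228864 309.53885568] [ 536  260   24   98 1171] 1166 0
travel [-0.0035  0.002   0.1258] turn [-0.0005 -0.0001  0.0009] deg [-0.1 -0.   0.2]
```

View pics/wrist1.png

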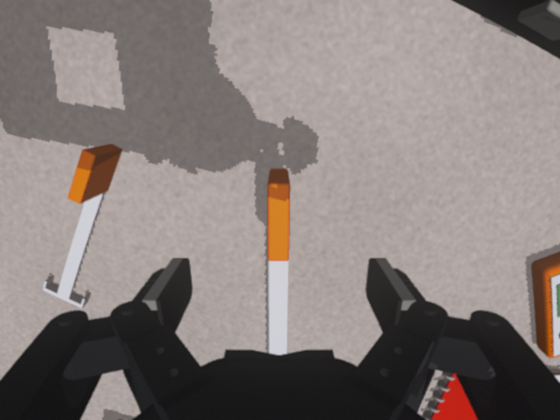

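The wrist view shows the large fin centred between the fingers at (278,216), and the measurement agrees with the scene (521–524, 272 mm). Descending.

apply_moves(claw=[1,1,1,1,1], travel=[[0,0,0.045],[0,0,0.085],[0,0,0.115],[0,0,0.125],[0,0,0.125]], turn=[[0,0,0.001],[0,0,0.001],[0,0,0.001],[0,0,0.001],[0,0,0.001]])

```text
t: 1.82
tcp_pos: [0.5205, 0.274, 0.0192]
tool_rot: [0.611, 0.792, -0.002, -0.001]
force: [0.2, -0.6, 1.2]
finger_gap: 0.996
gripper_force: 0.0
```

apply_moves(claw=[-1,-1,-1,-1,-1], travel=[[0,0,0],[0,0,0],[0,0,0],[0,0,0],[0,0,0]], turn=[[0,0,0],[0,0,0],[0,0,0],[0,0,0],[0,0,0]], newtons=70)

```text
t: 2.23
tcp_pos: [0.5241, 0.2733, 0.022]
tool_rot: [0.612, 0.791, 0.001, 0.001]
force: [0.8, 0.7, 1.1]
finger_gap: 0.303
gripper_force: 0.0
```

apply_moves(claw=[-1,-1,-1,-1,-1], travel=[[0,0,0],[0,0,0],[0,0,0],[0,0,0],[0,0,0]], turn=[[0,0,0],[0,0,0],[0,0,0],[0,0,0],[0,0,0]])

```text
t: 2.65
tcp_pos: [0.5237, 0.2731, 0.0217]
tool_rot: [0.612, 0.791, 0.0, 0.0]
force: [-0.4, -0.8, 6.4]
finger_gap: 0.182
gripper_force: 68.5
```

```bash
python3 -c "
from h import *
rel([.5037,.1885,.039],-2.3)"
```

```text
travel [-0.0961 -0.0508 -0.0217] turn [ 0.0003 -0.0001  0.0936] deg [ 0.1 -0.  16.9]
```

apply_moves(claw=[-1,-1,-1,-1,-1], travel=[[0,0,-0.01],[0,0,-0.022],[-0.03,-0.015,-0.022],[-0.06,-0.03,-0.022],[-0.096,-0.051,-0.022]], turn=[[0,0,0],[0,0,0],[0,0,0.03],[0,0,0.06],[0,0,0.0936]])

```text
t: 3.07
tcp_pos: [0.5044, 0.1888, 0.0393]
tool_rot: [0.722, 0.692, 0.002, 0.001]
force: [1.0, -1.3, -2.5]
finger_gap: 0.179
gripper_force: 68.2
```

apply_moves(claw=[-1,-1], travel=[[0,0,0],[0,0,0]], turn=[[0,0,0],[0,0,0]])

```text
t: 3.23
tcp_pos: [0.5028, 0.1871, 0.0388]
tool_rot: [0.722, 0.692, -0.0, -0.0]
force: [0.6, 0.8, -1.1]
finger_gap: 0.18
gripper_force: 68.2
```

```bash
python3 - <<'E'
from h import *
s=snap('scene');w=snap('side')
a=s['pixels'][120:310,60:430,::-1]; b=w['pixels'][120:310,150:430,::-1]
b=cv2.resize(b,None,fx=1.32,fy=1.32)
a=cv2.resize(a,None,fx=1.85,fy=1.85,interpolation=cv2.INTER_CUBIC);b=cv2.resize(b,(a.shape[1],int(b.shape[0]*a.shape[1]/b.shape[1])),interpolation=cv2.INTER_CUBIC)[:248]
cv2.imwrite('pics/s2.png',np.vstack([a,b])[:600]);print(a.shape,b.shape)
# depth heights of strip/bar along rake axis
st=manip.sense();p=st['tcp_pos'];print(p,Ro.from_quat(st['tool_rot']).as_matrix().round(4).tolist())
y=np.array([.0404,.9992])
for d in (.06,.1,.14,.18,.2,.203):
  X=np.r_[p[:2]-d*y,.033]
  for c in(s,w):
    u,v=proj(c,X);print(d,(round(u),round(v)),atdepth(c,u,v).round(4),end=' | ')
  print()
rel([.4984,.0586,.039],-2.3)
E
```

```text
(352, 684, 3) (248, 684, 3)
[0.50412553 0.18878043 0.03888715] [[0.0395, 0.9992, 0.0017], [0.9992, -0.0395, 0.0005], [0.0005, 0.0017, -1.0]]
0.06 (313, 226) [0.5011 0.1285 0.0324] | 0.06 (255, 241) [0.4677 0.1996 0.0953] | 
0.1 (293, 216) [0.4996 0.0885 0.0324] | 0.1 (264, 230) [0.4497 0.2024 0.1258] | 
0.14 (274, 206) [0.4991 0.0493 0.0337] | 0.14 (273, 220) [0.4436 0.182  0.1347] | 
0.18 (257, 197) [0.4961 0.0083 0.0322] | 0.18 (281, 210) [0.4984 0.0049 0.0301] | 
0.2 (248, 193) [ 0.4968 -0.0104  0.0338] | 0.2 (284, 205) [ 0.4957 -0.0102  0.0336] | 
0.203 (247, 192) [ 0.4976 -0.0125  0.0349] | 0.203 (285, 205) [ 0.4965 -0.0157  0.0319] | 
travel [-0.1629 -0.0007 -0.0002] turn [ 0.0005 -0.0002  0.0002] deg [ 0.1 -0.   0. ]
```

View pics/s2.png

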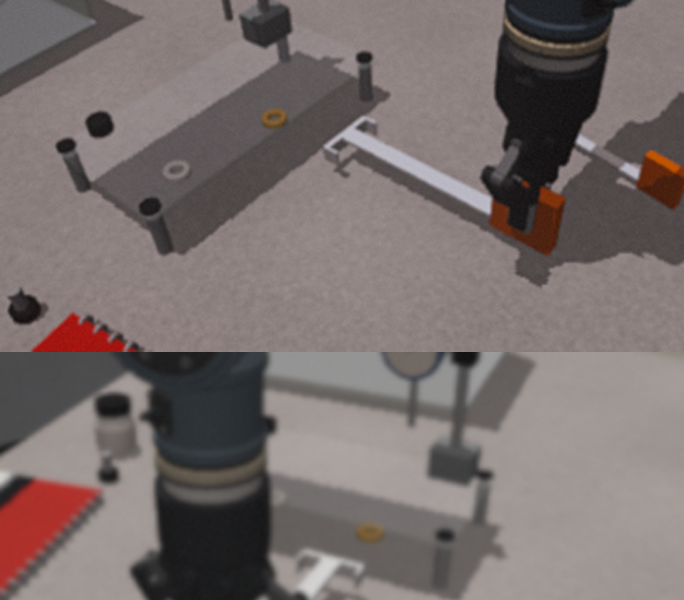

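Rake is level (strip top about 33 mm) and in line with the washer at (208,183); the bar is before the front edge at (248,193). Reaching in.

apply_moves(claw=[-1,-1,-1,-1,-1], travel=[[-0.03,0,0],[-0.07,0,0],[-0.11,0,0],[-0.145,-0.0007,0],[-0.163,-0.0007,0]], turn=[[0,0,0],[0,0,0],[0,0,0],[0,0,0],[0,0,0]])

```text
t: 3.75
tcp_pos: [0.4985, 0.0567, 0.0386]
tool_rot: [0.721, 0.693, 0.0, 0.001]
force: [-0.3, -0.0, -2.8]
finger_gap: 0.181
gripper_force: 68.3
```

apply_moves(claw=[-1,-1], travel=[[0,0,0],[0,0,0]], turn=[[0,0,0],[0,0,0]])

```text
t: 3.92
tcp_pos: [0.4985, 0.0584, 0.0385]
tool_rot: [0.721, 0.693, 0.0, 0.0]
force: [0.5, 0.2, -2.0]
finger_gap: 0.177
gripper_force: 68.3
```

```bash
python3 - <<'E'
from h import *
s=snap('scene')
a=cv2.resize(np.ascontiguousarray(s['pixels'][130:270,90:330,::-1]),None,fx=3.3,fy=3.3,interpolation=cv2.INTER_CUBIC)
cv2.imwrite('pics/s3.png',a)
st=manip.sense();print(st['tcp_pos'],st['force'])
E
```

```text
[0.49816908 0.05904844 0.03852181] [ 0.50746104  0.16341771 -1.92072257]
```

View pics/s3.png

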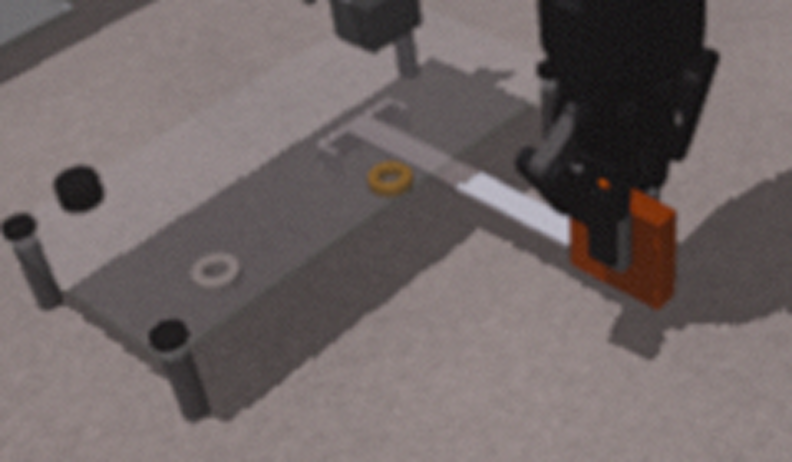

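The bar at crop (360,125) is behind the washer (390,177); the offset is the parallax of the raised strip. The pad at (216,268) is untouched. Lowering, then dragging.

apply_moves(claw=[-1,-1,-1,-1], travel=[[0,0,0.008],[0,0,0.015],[0,0,0.0205],[0,0,0.0205]], turn=[[0,0,0],[0,0,0],[0,0,0],[0,0,0]])

```text
t: 4.3
tcp_pos: [0.4973, 0.0592, 0.0217]
tool_rot: [0.72, 0.693, -0.0, -0.0]
force: [-0.2, 0.6, 0.8]
finger_gap: 0.178
gripper_force: 68.5
```

```bash
python3 - <<'E'
from h import *
s=snap('scene')
a=cv2.resize(np.ascontiguousarray(s['pixels'][130:270,90:330,::-1]),None,fx=3.3,fy=3.3,interpolation=cv2.INTER_CUBIC)
cv2.imwrite('pics/s4.png',a)
st=manip.sense();print(st['tcp_pos'],st['force'])
E
```

```text
[0.49732708 0.05916917 0.02165777] [-0.12417331  0.91881926  0.25683707]
```

View pics/s4.png

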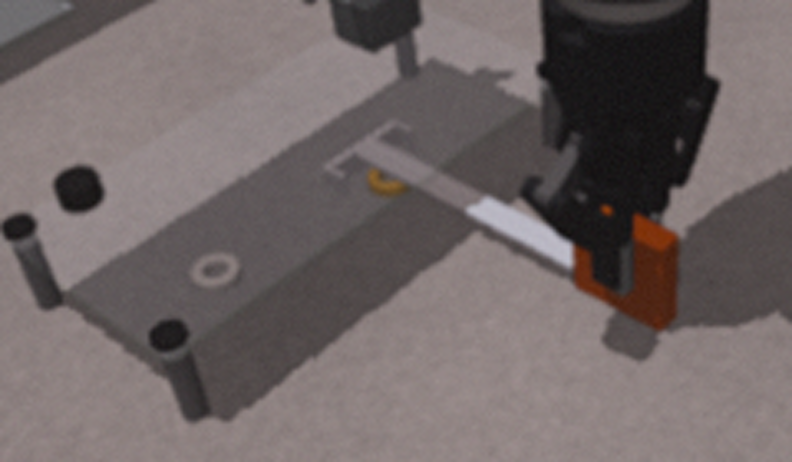

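apply_moves(claw=[-1,-1,-1,-1,-1], travel=[[0.008,0,0],[0.02,0,0],[0.034,0,0],[0.048,0,0],[0.062,0,0]], turn=[[0,0,0],[0,0,0],[0,0,0],[0,0,0],[0,0,0]])

```text
t: 4.77
tcp_pos: [0.4991, 0.1094, 0.0218]
tool_rot: [0.721, 0.693, -0.0, -0.0]
force: [0.1, -0.8, -1.7]
finger_gap: 0.174
gripper_force: 68.3
```

apply_moves(claw=[-1,-1,-1,-1,-1], travel=[[0.014,0,0],[0.028,0,0],[0.042,0,0],[0.056,0,0],[0.068,0,0]], turn=[[0,0,0],[0,0,0],[0,0,0],[0,0,0],[0,0,0]])

```text
t: 5.18
tcp_pos: [0.5016, 0.1636, 0.022]
tool_rot: [0.721, 0.693, 0.0, -0.0]
force: [-0.5, -0.1, -1.5]
finger_gap: 0.181
gripper_force: 68.3
```

apply_moves(claw=[-1,-1,-1,-1,-1], travel=[[0.01,0,0],[0.018,0,0],[0.026,0,0],[0.03,0,0],[0.032,0,0]], turn=[[0,0,0],[0,0,0],[0,0,0],[0,0,0],[0,0,0]])

```text
t: 5.6
tcp_pos: [0.5027, 0.1881, 0.022]
tool_rot: [0.721, 0.693, 0.0, 0.0]
force: [-0.8, -0.3, -1.7]
finger_gap: 0.18
gripper_force: 68.3
```

```bash
python3 - <<'E'
from h import *
s=snap('scene')
a=cv2.resize(np.ascontiguousarray(s['pixels'][130:290,90:360,::-1]),None,fx=2.9,fy=2.9,interpolation=cv2.INTER_CUBIC)
cv2.imwrite('pics/s5.png',a)
st=manip.sense();print(st['tcp_pos'],st['force'])
E
```

```text
[0.50267425 0.1881133  0.02198474] [ 0.73227309 -0.86924011 -1.06209477]
```

View pics/s5.png

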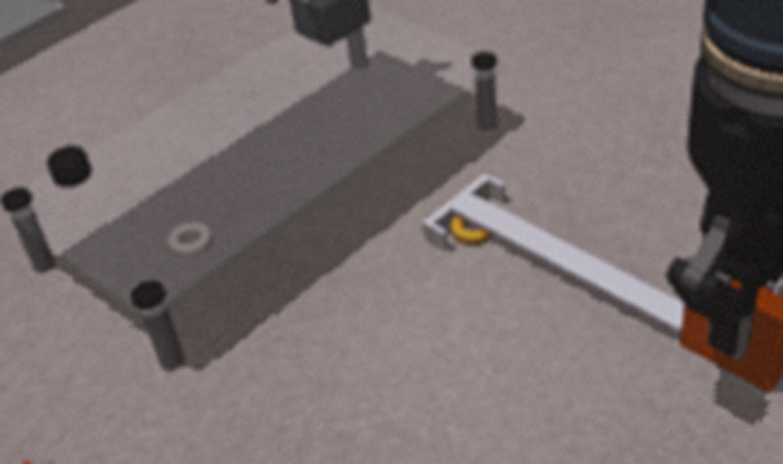

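Washer is out in the open at crop (472,228), and the pad (189,237) has not moved. Now I lift the rake off it and lay it aside.

apply_moves(claw=[-1,-1,-1,-1,-1], travel=[[-0.006,0,0],[-0.006,0,-0.012],[-0.006,0,-0.03],[-0.006,0,-0.035],[-0.006,0.03,-0.035]], turn=[[0,0,0],[0,0,0],[0,0,0],[0,0,0],[0,0,0]])

```text
t: 6.07
tcp_pos: [0.5209, 0.1816, 0.0509]
tool_rot: [0.721, 0.693, -0.003, -0.003]
force: [-0.7, 0.6, -1.6]
finger_gap: 0.182
gripper_force: 68.3
```

apply_moves(claw=[-1,-1,-1,-1,-1], travel=[[0,0.03,0],[0,0.06,0],[0,0.075,0],[0,0.075,0.015],[0,0.075,0.025]], turn=[[0,0,0],[0,0,0],[0,0,0],[0,0,0],[0,0,0]])

```text
t: 6.48
tcp_pos: [0.5861, 0.1791, 0.0293]
tool_rot: [0.721, 0.693, -0.0, -0.0]
force: [-0.2, 0.1, -1.7]
finger_gap: 0.177
gripper_force: 68.5
```

apply_moves(claw=[-1,-1,-1], travel=[[0,0,0.005],[0,0,0.0095],[0,0,0.0095]], turn=[[0,0,0],[0,0,0],[0,0,0]])

```text
t: 6.73
tcp_pos: [0.584, 0.1795, 0.0219]
tool_rot: [0.721, 0.693, -0.002, -0.001]
force: [-0.4, -0.0, -2.3]
finger_gap: 0.179
gripper_force: 68.5
```

Open, then rise.

apply_moves(claw=[1,1,1,1,1], travel=[[0,0,0],[0,0,0],[0,0,0],[0,0,0],[0,0,0]], turn=[[0,0,0],[0,0,0],[0,0,0],[0,0,0],[0,0,0]])

```text
t: 7.15
tcp_pos: [0.5864, 0.1796, 0.0225]
tool_rot: [0.721, 0.693, 0.0, 0.0]
force: [0.4, -0.1, 0.3]
finger_gap: 0.875
gripper_force: 0.0
```

apply_moves(claw=[1,1,1,1,1], travel=[[0,0,0],[0,0,0],[0,0,0],[0,0,-0.02],[0,0,-0.05]], turn=[[0,0,0],[0,0,0],[0,0,0],[0,0,0],[0,0,0]])

```text
t: 7.57
tcp_pos: [0.5842, 0.1793, 0.0604]
tool_rot: [0.721, 0.693, -0.002, -0.002]
force: [0.8, 0.2, -0.1]
finger_gap: 0.999
gripper_force: 0.0
```

apply_moves(claw=[1,1,1,1,1], travel=[[0,0,-0.04],[0,0,-0.08],[0,0,-0.12],[0,0,-0.15],[0,0,-0.15]], turn=[[0,0,0],[0,0,0],[0,0,0],[0,0,0],[0,0,0]])

```text
t: 7.98
tcp_pos: [0.59, 0.1802, 0.1884]
tool_rot: [0.721, 0.693, 0.005, 0.004]
force: [-0.1, -0.2, -0.4]
finger_gap: 1.001
gripper_force: 0.0
```

```bash
python3 - <<'E'
from h import *
s=snap('scene')
a=cv2.resize(np.ascontiguousarray(s['pixels'][130:290,90:420,::-1]),None,fx=2.4,fy=2.4,interpolation=cv2.INTER_CUBIC)
cv2.imwrite('pics/s6.png',a)
im=np.ascontiguousarray(s['pixels'][:,:,::-1]);hsv=cv2.cvtColor(im,cv2.COLOR_BGR2HSV)
m=cv2.inRange(hsv,(15,120,60),(32,255,255));n,l,st,ce=cv2.connectedComponentsWithStats(m)
for i in range(1,n):
  if st[i,4]>40: print(ce[i],st[i,4],atz(s,*ce[i],.006))
E
```

```text
[543.8969555    7.85948478] 427 [-1.58058256  0.28487643  0.006     ]
[252.52991453 207.73504274] 117 [5.00309291e-01 2.31320759e-04 6.00000000e-03]
```

View pics/s6.png

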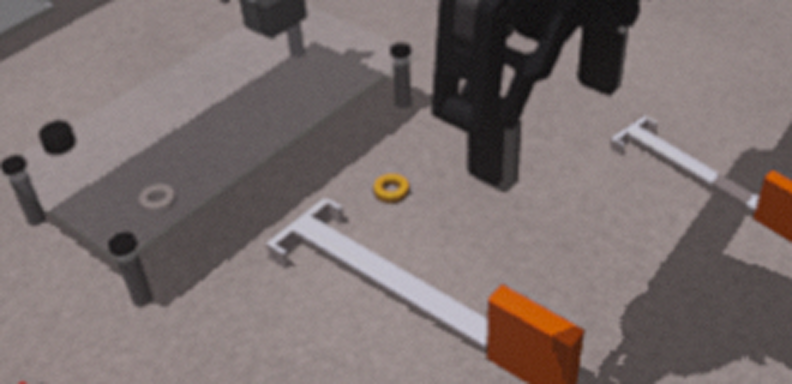

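The washer lies flat at (392,187), world (0.500, 0.000), with its edge about 40 mm clear of the shelf. The rake is flat, the pad at (156,196) is unmoved, and the gripper is clear.

```bash
python3 -c "
from station import manip
print(manip.sign_off())"
```

```text
the job is handed in; nothing more can be done
None
```

The job is handed in: the brass washer lies flat about 40 mm clear of the shelf's front edge, the rake lies flat beside it, and the white pad was not touched.

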